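Change over the boards in a slotted drying tunnel

TASK

Take the dust cover off the mouth of the drying tunnel and stand it upright on the bench, clear of the tunnel; then draw both dry board carriers out of the tunnel and stand them flat, side by side, in the shallow white tray. After that, with the cover still off, slide every board carrier that waits on the bench (two to four of them, in any order) wholly into the tunnel, fins up through the slot in its roof, and then stand the cover back over the tunnel's mouth, straight and flat on the bench. Do not disturb the solder reel, the roll of tape or the screwdriver.

Things in the scene. Friction and masses are not known exactly. Their poses are not given: they have to be found in the camera images.
- tunnel: Drying tunnel fixed to the bench: channel with aluminium walls and clear slotted roof, 66 mm wide and 24 mm high outside. Origin on the bench at the centre of its open mouth; x runs into it, y across. Inside: 54 mm wide (flared to 63 mm over the first 20 mm), 20 mm high, the bench its floor. Roof slot 22 mm wide along y = 0, open at the mouth: fins of carriers pass along it.
- tunnel_end (a point): Point on the bench at the inner face of the tunnel's closed end, 262 mm from the mouth along the tunnel's x. Four carriers touching in a row take up 208 mm. A carrier must be more than 47 mm in from the mouth (its centre) for its fin to be clear of the cover.
- cover: Grey dust cover, loose, 0.16 kg: a cap 50 (x) x 82 (y) mm, open below and at its back (+x), front plate at -x, sides 74 mm apart inside, plates 4 mm, top at 27 to 31 mm. Stands on the bench. Origin: centre of the underside. At the start it stands over the tunnel's mouth, its x along the tunnel's x, origin about 5 mm inside the mouth, so it reaches some 30 mm back over the roof.
- cover_grip (a point): Centre of the top of the black fin on the cover, by which to hold it: fin 34 mm long along the cover's x, 12 mm thick along y, from 31 to 72 mm above the cover's underside.
- tray: Shallow white tray fixed to the bench, 94 mm (its x) x 150 mm (its y) outside, 10 mm high, walls and floor 3 mm thick (inside 88 x 144 mm). Room for two carriers, one either side of its middle along y. Origin at the centre of its underside.
- dry_a: Board carrier, loose, 0.16 kg: aluminium plate 52 (x) x 48 (y) x 8 mm under a green circuit board (12 mm with parts), and in its middle an upright grey fin to hold it by, 30 mm long in x, 10 mm thick in y, top 70 mm above the underside. Origin: centre of the underside. Same after a half turn. One of the two dry ones; at the start both stand in the tunnel, one behind the other.
- dry_b: Board carrier, loose, 0.16 kg: aluminium plate 52 (x) x 48 (y) x 8 mm under a green circuit board (12 mm with parts), and in its middle an upright grey fin to hold it by, 30 mm long in x, 10 mm thick in y, top 70 mm above the underside. Origin: centre of the underside. Same after a half turn. One of the two dry ones; at the start both stand in the tunnel, one behind the other.
- carrier_a: Board carrier, loose, 0.16 kg: aluminium plate 52 (x) x 48 (y) x 8 mm under a green circuit board (12 mm with parts), and in its middle an upright grey fin to hold it by, 30 mm long in x, 10 mm thick in y, top 70 mm above the underside. Origin: centre of the underside. Same after a half turn. One of the two to four waiting on the bench at the start (absent ones give None).
- carrier_b: Board carrier, loose, 0.16 kg: aluminium plate 52 (x) x 48 (y) x 8 mm under a green circuit board (12 mm with parts), and in its middle an upright grey fin to hold it by, 30 mm long in x, 10 mm thick in y, top 70 mm above the underside. Origin: centre of the underside. Same after a half turn. One of the two to four waiting on the bench at the start (absent ones give None).
- carrier_c: Board carrier, loose, 0.16 kg: aluminium plate 52 (x) x 48 (y) x 8 mm under a green circuit board (12 mm with parts), and in its middle an upright grey fin to hold it by, 30 mm long in x, 10 mm thick in y, top 70 mm above the underside. Origin: centre of the underside. Same after a half turn. One of the two to four waiting on the bench at the start (absent ones give None).
- carrier_d: Board carrier, loose, 0.16 kg: aluminium plate 52 (x) x 48 (y) x 8 mm under a green circuit board (12 mm with parts), and in its middle an upright grey fin to hold it by, 30 mm long in x, 10 mm thick in y, top 70 mm above the underside. Origin: centre of the underside. Same after a half turn. One of the two to four waiting on the bench at the start (absent ones give None).
- reel: Solder reel standing on end, loose, 52 mm diameter, 44 mm high; a bystander. Origin at the centre of the underside.
- tape: Roll of black tape lying flat, loose, 64 mm diameter, 19 mm high; a bystander. Origin at the centre of the underside.
- screwdriver: Screwdriver lying on the bench along its x, loose, about 200 mm long and 30 mm thick; a bystander. Origin on the bench side of it, near its middle.
Things that resemble listed ones, but are neither listed nor needed, are in the scene too. What is shaped like the carrier_a but yellow is not meant. What is shaped like the carrier_d but yellow is not meant.

How it is judged:
By the outcome, as a careful person would: the job done as asked, in the order asked, and still so for the second after the job is handed in, with the robot touching nothing.
Of carrier_a, carrier_b, carrier_c, carrier_d only 2 to 4 are there at a start; the rules pass over those that are not, and their reading is None.
At some moment in a run one of carrier_a, carrier_b, carrier_c, carrier_d may be knocked a few centimetres aside while the robot is not near it.
Once in a run the grip may slacken for a moment while it holds something.
It also fails if it takes over 210 s, if anything falls off the work surface, if the arm or the gripper's body presses on something with over 40 N, if the wrist force passes 120 N, or if a joint passes its speed limit or range.

ROBOT

A 6-joint arm with a two-finger parallel gripper is mounted at the origin on the work surface. World frame = base frame: x ahead of the robot, y to its left, z up, the work surface at z = 0. Lengths are in m, angles in degrees, forces in N, time in s.
With the tool pointing down it reaches from about 0.25 to 0.725 m from the base axis. Payload 9.7 kg.
Tool frame: the origin (TCP) lies between the finger pads; the fingertips stand 19 mm ahead of it and the grasp point (between the pads) is the TCP; z points along the fingers, y is the line along which they close (so a half turn about z gives the same grasp; the last joint's range is limited). The gripper opens to 85 mm and grips with 20 to 120 N. Pads are 22 mm wide; open, the fingers measure 114 mm over their backs; the gripper's body (76 mm by 85 mm) begins 54 mm behind the grasp point. The pads swing forward as they close: fully open they stand 13 mm farther back than shut.
Start: joints at [-71.047, 4.979, 10.078, 95.1, 0, 90], TCP at [0.179, -0.52, 0.25] pointing down, gripper open.
Joint ranges: [-179.16, 179.16], [-48.56, 103.87], [-65.8, 70.77], [-126.05, 130.52], [-82.76, 87.17], [-180, 180]. Speed limits (degrees/s): [127.2, 127.2, 147.25, 180, 180, 180].

INTERFACE

Orientations are given as [roll, pitch, yaw] about the fixed x, y, z axes, in that order (R = Rz(yaw) Ry(pitch) Rx(roll)).
In Python, from workcell import bot gives the robot as it stands. The module is installed in compiled form; this text tells all that it offers.
- The arm moves only by the shell command python3 -m crank 'ROWS' [OPENING] [FORCE]. ROWS is JSON, a list that holds one entry, the list of rows, each a list of 6 numbers: the shift along the world's x, y, z as a fraction of full scale, then the turn, a rotation vector about the world's x, y, z as a fraction of full scale. In form: [[[x, y, z, wx, wy, wz], ...]]. A call has 1 to 20 rows; each row shifts and turns the commanded pose from where the row before left it; what a row does not reach is not made up. Full scale, the value 1, is 20 mm for a shift and 0.12 rad for a turn. A row lasts 1/12 s, in which the tool goes at most 41.7 mm and 7.16 degrees, less where a joint would pass 70% of its speed; a pose out of reach is approached as far as the arm can. A call with a number of a shift or a turn outside -1 to 1 is refused whole. A call with a gripper value outside its range is refused whole. OPENING is the opening, from 0 (shut) to 1 (fully open), set as the call begins (- or left out, the last holds). The fingers move at their own pace and stop on an object; FORCE is the grip in N (left out, the last holds). Time passes only in rows, so rows that do not move let the fingers close. It gives the time, the measured TCP pose, the force, the opening and the grip force at its end, in the units of the state.
- bot.get_obs(): the state, without advancing time (a new reading comes with each control period).
- bot.camera(name): name is "scene" or "side" or "wrist"; returns the picture (384x512x3 uint8, red, green, blue); there is no depth.
- bot.camera_model(name): a dict with "vertical_fov" (degrees; the focal length in pixels is half the picture's height over the tangent of half this angle, whatever the lens; pixels are square), "cx", "cy" (the principal point, pixels), "k1" (the pictures are not rectified: a ray, as slopes to the right and down, at radius r is drawn at 1 + k1 r^2 times it, then the intrinsics apply), "R" (3x3) and "t" (3): a world point X has camera coordinates R X + t. Camera axes: x right, y down, z forward; pixel columns grow to the right and rows downward; lengths in m; the calibration is good to about 2 mm. A picture is of the moment at which its call begins: read the wrist's pose just before it. camera_model takes no time and is no camera call; for the wrist camera it gives the pose at the moment of the call.
- bot.job_done(): hands the job in; it is judged then, once.
The state is a dict: "time": time; "q": joint angles; "qd": joint speeds; "joint_efforts": joint torques, N m; "ee_pos": TCP position; "tcp_rot": TCP orientation; "wrist_force": force on the tool from outside, world axes, zero at the start; "torque": the same for the moment, N m; "opening": finger opening in m; "grasp_force": force on a finger pad.
Only numpy, scipy, OpenCV 4.12 (cv2) and the standard library are available. Lean on these libraries where they do the work, as an engineer would, in place of code of your own. Each camera call takes 0.05 s, during which the arm holds its last target. There are 200 camera calls.

## Working session

There is one attempt and no reset: what is moved stays moved. The work goes in short steps, Python scripts to look and compute and a shell command to move; the robot and the scene stay as the last step left them, time stands still between calls to the robot, and variables do not carry over. Pictures are saved under pics/ and viewed, at most 17 in all, crops included, and the job is handed in when it is done.

```bash
mkdir -p pics
cat > h.py <<'E'
import numpy as np, cv2
from workcell import bot
def K(m):
    f=192/np.tan(np.radians(m["vertical_fov"])/2); return f
def proj(m,X):
    c=np.array(m["R"])@np.array(X)+np.array(m["t"]); s=c[:2]/c[2]; s=s*(1+m["k1"]*(s@s)); return np.array([m["cx"],m["cy"]])+K(m)*s
def ray(m,px,z):
    f=K(m); d=(np.array(px,float)-[m["cx"],m["cy"]])/f; s=d.copy()
    for _ in range(30): s=d/(1+m["k1"]*(s@s))
    R=np.array(m["R"]);C=-R.T@np.array(m["t"]); v=R.T@np.array([s[0],s[1],1]); return C+v*(z-C[2])/v[2]
def shot(n,fn):
    m=bot.camera_model(n); im=bot.camera(n); cv2.imwrite(f'pics/{fn}_raw.png',im[...,::-1]); np.save(f'pics/{fn}.npy',m,allow_pickle=True); return im,m
def load(fn): return np.load(f'pics/{fn}.npy',allow_pickle=True).item()
E
python3 - <<'E'
from h import *
for n in("scene","side","wrist"):
    im,m=shot(n,n+'0'); print(n,K(m),m['k1'],-np.array(m['R']).T@m['t'])
    if n!='wrist': cv2.imwrite(f'pics/{n}0.png',cv2.resize(im[...,::-1],(800,600),interpolation=cv2.INTER_CUBIC))
print(bot.get_obs())
E
```

```text
scene 461.5195049716874 -0.0914645735547779 [ 1.00618133 -0.4116888   1.01858681]
side 440.03758904152915 -0.14786578675708986 [0.01699061 0.68790109 0.63037776]
wrist 327.7916083835095 -0.029337821275427105 [ 0.24175251 -0.49954958  0.37316691]
{'time': 0.15, 'q': array([-7.10460318e+01,  5.00547651e+00,  1.00449582e+01,  9.50987334e+01,
        6.06934274e-04,  9.00008477e+01]), 'qd': array([ 0.11906768, -0.08222606,  0.18436284,  0.09627478, -0.1435483 ,
        0.07578038]), 'joint_efforts': array([-1.08636668e-03, -5.20762932e+01,  4.65044188e+01,  1.38855272e-02,
       -1.01931200e-04,  1.96512536e-05]), 'ee_pos': array([ 0.17859963, -0.5200392 ,  0.24973109]), 'tcp_rot': array([-1.79940748e+02, -6.06057320e-04,  1.89531199e+01]), 'wrist_force': array([ 0.04382768,  0.74389649, -0.8371531 ]), 'torque': array([0.04271865, 0.02688227, 0.00869739]), 'grasp_force': 0.0, 'opening': 0.08511046627979159}
```

View pics/scene0.png

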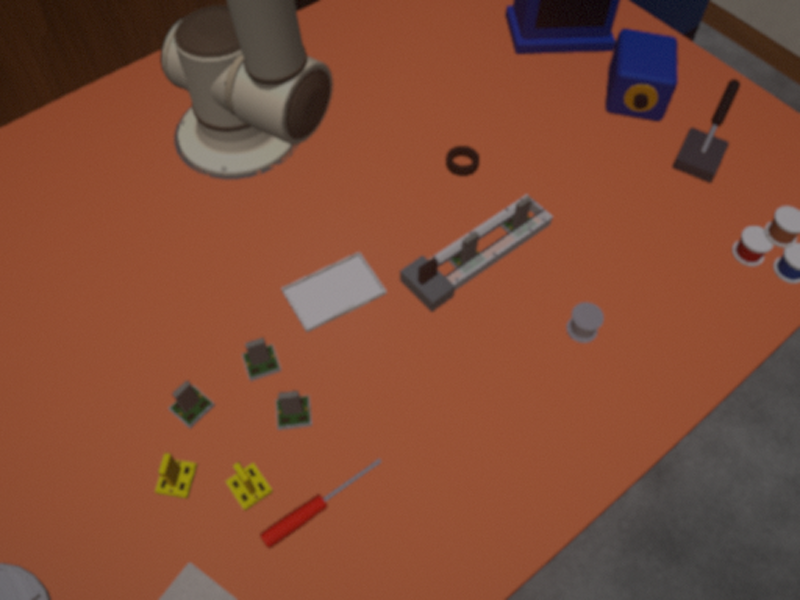

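View pics/side0.png

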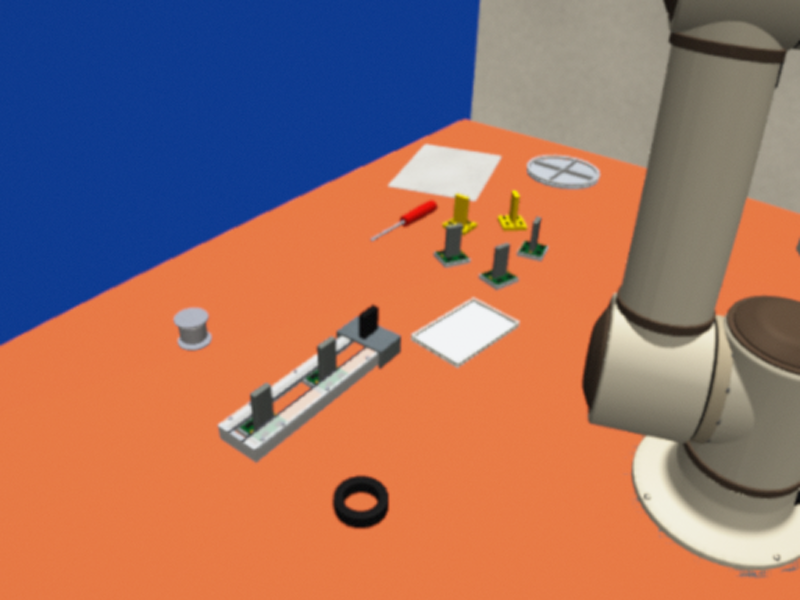

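Scene: cover with black fin at (428,270), tunnel running to (540,205), with dry fins at (467,245) and (521,212), and the tray at (334,290). Possible carriers are the three green ones with grey fins at (261,358), (190,403) and (293,408). The yellow ones at (175,475) and (248,485) are decoys, so I reject them. The side view agrees. Next, a close crop to check this and measure.

Run:
```python
from h import *
a=cv2.imread('pics/scene0_raw.png');b=cv2.imread('pics/side0_raw.png')
def crop(im,x,y,w,h): 
    c=cv2.resize(im[y:y+h,x:x+w],(400,300),interpolation=cv2.INTER_CUBIC); return cv2.convertScaleAbs(c,alpha=1.5)
# each 133x100 or so -> 3x
P=[crop(a,240,115,133,100),crop(a,90,205,133,100),crop(b,135,185,133,100),crop(b,240,115,133,100)]
cv2.imwrite('pics/crop0.png',np.vstack([np.hstack(P[:2]),np.hstack(P[2:])]))
```

```text
(no output)
```

View pics/crop0.png

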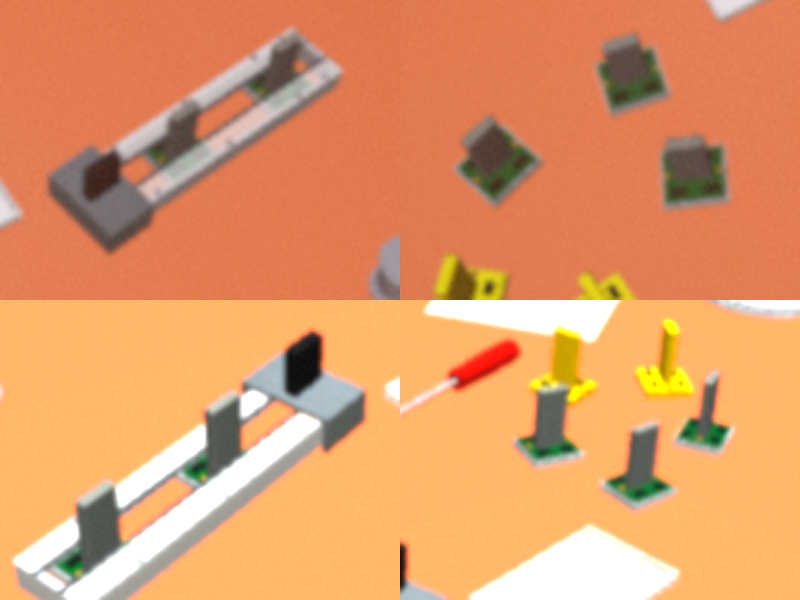

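Run:
```python
from h import *
A=load('scene0');B=load('side0');k=3.0075
def s(p,ox,oy,m,z): return np.round(ray(m,(ox+p[0]/k,oy+p[1]/k),z)*1000)[:2]
print('scene')
for n,p,z in [('tun far L',(293,28),.024),('tun far R',(342,72),.024),('cover topF1',(50,180),.031),('cover topF2',(108,238),.031),('cov bot F2',(108,252),0),('cfin top',(100,155),.072),('dry1 top',(183,104),.070),('dry2 top',(285,40),.070)]: print(n,s(p,240,115,A,z))
for n,p,z in [('c1fin',(622,42),.07),('c2fin',(480,132),.07),('c3fin',(686,143),.07),('c1 fin ends',(604,46),.07),('',(640,38),.07),('c2 ends',(462,145),.07),('',(496,120),.07),('c3 ends',(667,145),.07),('',(705,140),.07)]: print(n,s((p[0]-400,p[1]),90,205,A,z))
print('side')
for n,p,z in [('cfin',(305,340),.072),('dry1',(222,400),.07),('dry2',(97,490),.07)]: print(n,s((p[0],p[1]-300),135,185,B,z))
for n,p,z in [('c3',(550,390),.07),('c1',(643,428),.07),('c2',(710,377),.07)]: print(n,s((p[0]-400,p[1]-300),240,115,B,z))
for n,p in [('tray',(283,290)),('',(357,254)),('',(386,290)),('',(307,327))]: print(n,np.round(ray(A,(p[0]*.64,p[1]*.64),.01)*1000)[:2])
for n,p,z in [('reel top',(587,314),.044),('tape',(462,160),.01),('sd',(268,540),.01),('',(380,461),.01),('yel',(173,468),.04),('yel',(245,482),.04)]: print(n,np.round(ray(A,(p[0]*.64,p[1]*.64),z)*1000)[:2])
```

```text
scene
tun far L [490. 312.]
tun far R [556. 310.]
cover topF1 [487.  21.]
cover topF2 [563.  22.]
cov bot F2 [560.  27.]
cfin top [514.  52.]
dry1 top [516. 143.]
dry2 top [519. 263.]
c1fin [ 469. -246.]
c2fin [ 468. -373.]
c3fin [ 572. -255.]
c1 fin ends [ 464. -259.]
 [ 475. -233.]
c2 ends [ 469. -389.]
 [ 467. -358.]
c3 ends [ 565. -267.]
 [ 579. -242.]
side
cfin [518.  51.]
dry1 [519. 143.]
dry2 [518. 265.]
c3 [ 566. -246.]
c1 [ 464. -238.]
c2 [ 462. -367.]
tray [ 380. -146.]
 [397.  -4.]
 [487. -11.]
 [ 463. -155.]
reel top [738. 198.]
tape [345. 284.]
sd [ 709. -393.]
 [ 714. -201.]
yel [ 551. -445.]
yel [ 631. -374.]
```

The crop shows three green carriers with fin tops at about (469,-246), (468,-373) and (572,-255) mm. In both views the tunnel lies near x=520 mm, running along +y. Next I move over the carriers for a wrist look.

```bash
python3 -m crank '[[[0.97,0.5,0,0,0,0.69],[0.97,0.5,0,0,0,0.69],[0.97,0.5,0,0,0,0.69],[0.97,0.5,0,0,0,0.69],[0.97,0.5,0,0,0,0.69],[0.97,0.5,0,0,0,0.69],[0.97,0.5,0,0,0,0.69],[0.97,0.5,0,0,0,0.69],[0.97,0.5,0,0,0,0.69],[0.97,0.5,0,0,0,0.69],[0.97,0.5,0,0,0,0.69],[0.97,0.5,0,0,0,0.69],[0.97,0.5,0,0,0,0.69],[0.97,0.5,0,0,0,0.69],[0.97,0.5,0,0,0,0.69],[0,0,0,0,0,0],[0,0,0,0,0,0]]]'
python3 - <<'E'
from h import *
im,m=shot('wrist','w1'); print(m['R'],-np.array(m['R']).T@m['t'])
cv2.imwrite('pics/w1.png',cv2.resize(im[...,::-1],(800,600),interpolation=cv2.INTER_CUBIC))
E
```

```text
time: 1.57
ee_pos: [0.4702, -0.3696, 0.2496]
tcp_rot: [-179.9, -0.0, 90.2]
wrist_force: [-0.3, -0.1, 0.7]
opening: 0.0855
grasp_force: 0.0
[[ 9.99998256e-01  1.86737421e-03  1.74782219e-05]
 [ 1.79728066e-03 -9.64919739e-01  2.62538886e-01]
 [ 5.07123427e-04 -2.62538397e-01 -9.64921413e-01]] [ 0.47024942 -0.30406997  0.37317635]
```

View pics/w1.png

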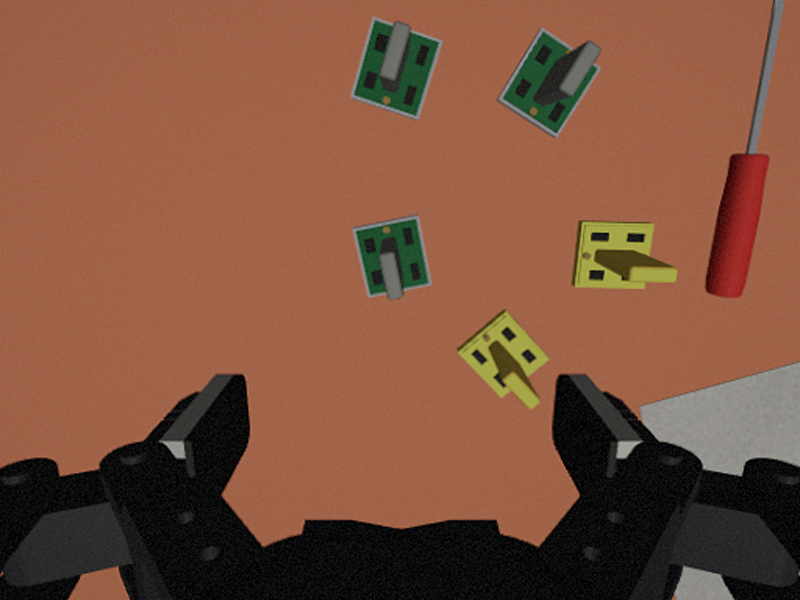

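Wrist view (800 px wide): three green carriers at (397,65), (550,80) and (392,257). The yellow decoys are at (615,255) and (503,355). I'll fit poses by silhouette.

```bash
cat >> h.py <<'E'
from scipy.optimize import minimize
def box(x0,x1,y0,y1,z0,z1): return np.array([[x,y,z] for x in(x0,x1) for y in(y0,y1) for z in(z0,z1)])
CARR=[box(-.026,.026,-.024,.024,0,.012),box(-.015,.015,-.005,.005,.012,.07)]
COVER=[box(-.025,.025,-.041,.041,0,.031),box(-.017,.017,-.006,.006,.031,.072)]
def mask(im):
    h=cv2.cvtColor(cv2.GaussianBlur(im,(3,3),0),cv2.COLOR_RGB2HSV).astype(int)
    bg=((h[...,0]<16)|(h[...,0]>174))&(h[...,1]>95)
    yel=(h[...,0]>=20)&(h[...,0]<34)&(h[...,1]>140)
    return (~(bg|yel)).astype(np.uint8)
def rend(m,parts,p,S=4,z0=0):
    c,s=np.cos(p[2]),np.sin(p[2]); out=np.zeros((384,512),np.uint8)
    for b in parts:
        w=np.c_[b[:,0]*c-b[:,1]*s+p[0],b[:,0]*s+b[:,1]*c+p[1],b[:,2]+z0]
        q=np.array([proj(m,x) for x in w]); h=cv2.convexHull(np.round(q*256).astype(np.int32))
        cv2.fillConvexPoly(out,h,1,shift=8)
    return out
def fit(im,m,parts,p0,r=.06,mk=None,z0=0):
    """fit (x,y,yaw); only the foreground blob nearest the guess counts"""
    mk=mask(im) if mk is None else mk
    n,l=cv2.connectedComponents(mk); g=rend(m,parts,p0,z0=z0)
    i=np.bincount(l[(g>0)&(mk>0)],minlength=n)[1:].argmax()+1; t=(l==i).astype(np.uint8)
    u=np.array([.001,.001,.02])
    def cost(v):
        r=rend(m,parts,np.array(p0)+v*u,z0=z0); return 1-(r&t).sum()/max(1,(r|t).sum())
    best=None
    for dy in np.radians([0,30,60,90,120,150]) if p0[2]==0 else [0]:
        v0=np.array([0,0,dy/.02]); s=minimize(cost,v0,method='Nelder-Mead',options=dict(initial_simplex=v0+np.vstack([np.zeros(3),np.diag([8,8,8.])]),xatol=.05,fatol=1e-4))
        if best is None or s.fun<best.fun: best=s
    p=np.array(p0)+best.x*u; return p[0]*1000,p[1]*1000,np.degrees(p[2])%180,1-best.fun
E
python3 - <<'E'
from h import *
im=cv2.imread('pics/w1_raw.png')[...,::-1];m=load('w1')
for px in [(397,65),(550,85),(392,257)]:
    g=ray(m,(px[0]*.64,px[1]*.64),.01); print(np.round(fit(im,m,CARR,(g[0],g[1],0)),2))
E
python3 -m crank '[[[0.25,1,0,0,0,0],[0.25,1,0,0,0,0],[0.25,1,0,0,0,0],[0.25,1,0,0,0,0],[0.25,1,0,0,0,0],[0.25,1,0,0,0,0],[0.25,1,0,0,0,0],[0.25,1,0,0,0,0],[0.25,1,0,0,0,0],[0,1,0,0,0,0],[0,1,0,0,0,0],[0,1,0,0,0,0],[0,1,0,0,0,0],[0,0,0,0,0,0],[0,0,0,0,0,0]]]' 0.45
python3 - <<'E'
from h import *
im,m=shot('wrist','w2'); print(-np.array(m['R']).T@m['t'])
cv2.imwrite('pics/w2.png',cv2.resize(im[...,::-1],(800,600),interpolation=cv2.INTER_CUBIC))
E
```

```text
[ 467.09 -248.32   72.14    0.97]
[ 568.42 -256.65   59.35    0.94]
[ 464.54 -373.33  102.34    0.96]
time: 2.87
ee_pos: [0.5142, -0.1103, 0.2506]
tcp_rot: [180.0, 0.0, 90.1]
wrist_force: [-0.5, -0.2, 0.1]
opening: 0.0388
grasp_force: 0.0
[ 0.51416318 -0.04468417  0.37405816]
```

View pics/w2.png

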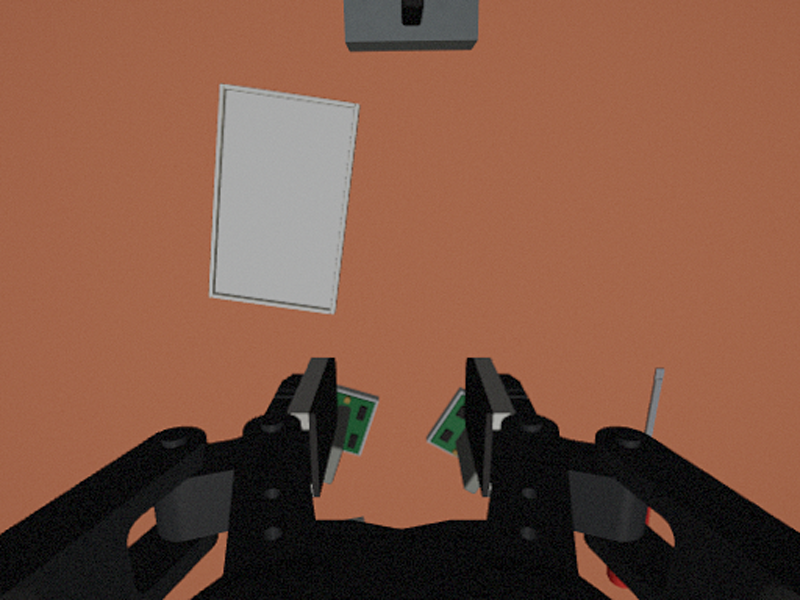

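Wrist view: tray corners at (221,85), (358,104), (333,313) and (210,296). The cover front is at the top. I'll move on to see the tunnel.

```bash
python3 - <<'E'
from h import *
im=cv2.imread('pics/w2_raw.png')[...,::-1];m=load('w2')
mk=(cv2.cvtColor(im,cv2.COLOR_RGB2HSV)[...,1]<60).astype(np.uint8); mk[:45]=0
print(np.round(fit(im,m,[box(-.047,.047,-.075,.075,0,.01)],(.432,-.079,-.12),mk=mk),2))
E
python3 -m crank '[[[0,1,0,0,0,0],[0,1,0,0,0,0],[0,1,0,0,0,0],[0,1,0,0,0,0],[0,1,0,0,0,0],[0,1,0,0,0,0],[0,1,0,0,0,0],[0,1,0,0,0,0],[0,1,0,0,0,0],[0,1,0,0,0,0],[0,0,0,0,0,0],[0,0,0,0,0,0]]]'
python3 - <<'E'
from h import *
im,m=shot('wrist','w3'); print(-np.array(m['R']).T@m['t'])
cv2.imwrite('pics/w3.png',cv2.resize(im[...,::-1],(800,600),interpolation=cv2.INTER_CUBIC))
E
```

```text
[429.23 -77.9  171.62   0.97]
time: 3.92
ee_pos: [0.5148, 0.0893, 0.2501]
tcp_rot: [-180.0, 0.0, 90.1]
wrist_force: [0.6, -0.5, 0.5]
opening: 0.0384
grasp_force: 0.0
[0.51482434 0.15493612 0.37360413]
```

View pics/w3.png

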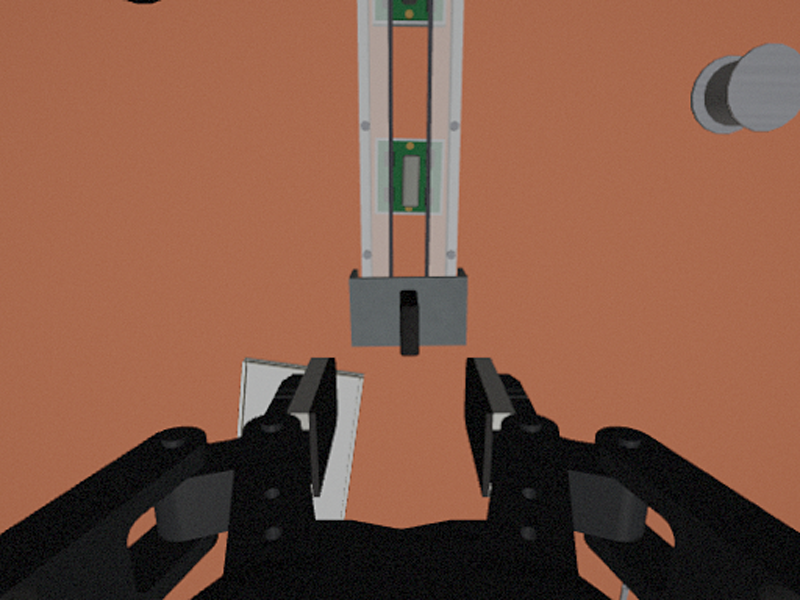

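Wrist view: cover top spans (350,277) to (467,345). Its fin top is at about (409,338) nearest the camera-bottom. The near dry fin is at (411,181) and the tunnel edges at (358,0)-(362,270) and (464,0)-(459,270).

Run:
```python
from h import *
im=cv2.imread('pics/w3_raw.png')[...,::-1];m=load('w3')
q=lambda x,y,z:np.round(ray(m,(x*.64,y*.64),z)*1000,1)[:2]
# edge scan: outer tunnel edges by saturation
S=cv2.cvtColor(cv2.GaussianBlur(im,(3,3),0),cv2.COLOR_RGB2HSV)[...,1].astype(int)
for r in (5,40,80,120,160):
    row=np.where(S[r,215:310]<95)[0]+215; a,b=row.min(),row.max()+1
    A=np.round(ray(m,(a-.5,r),.024)*1000,1)[:2];B=np.round(ray(m,(b-.5,r),.024)*1000,1)[:2]; print(r,A,B,(A+B)/2)
print('cover top',q(350,278,.031),q(467,277,.031),q(467,345,.031),q(351,346,.031))
print('cfin top',q(402,291,.072),q(417,291,.072),q(401,354,.072),q(418,354,.072))
print('dry near fin top',q(405,157,.07),q(418,157,.07),q(404,207,.07),q(418,207,.07))
mk=mask(im);mk[:176]=0;mk[230:]=0;mk[:,:220]=0;mk[:,305:]=0
print(np.round(fit(im,m,COVER,(.518,.05,np.pi/2),mk=mk),2))
```

```text
5 [487.3 244. ] [554.  244.1] [520.65 244.05]
40 [487.7 212.4] [554.  212.5] [520.85 212.45]
80 [487.  174.5] [554.1 174.6] [520.55 174.55]
120 [487.2 134.5] [554.2 134.6] [520.7  134.55]
160 [487.5  92.1] [554.4  92.2] [520.95  92.15]
cover top [480.7  73.9] [561.   74.7] [562.8  24.9] [480.1  24.1]
cfin top [516.2  75.5] [525.3  75.5] [515.7  34.4] [526.4  34.4]
dry near fin top [517.8 154.4] [525.3 154.4] [517.3 126. ] [525.5 126. ]
[520.51  47.48  91.93   0.88]
```

```bash
python3 -m crank '[[[0.15,-1,0,0,0,0],[0.15,-0.97,0,0,0,0],[0,0,-1,0,0,0],[0,0,-1,0,0,0],[0,0,-1,0,0,0],[0,0,-1,0,0,0],[0,0,-1,0,0,0],[0,0,-1,0,0,0],[0,0,-1,0,0,0],[0,0,-1,0,0,0],[0,0,-1,0,0,0],[0,0,-0.75,0,0,0],[0,0,0,0,0,0],[0,0,0,0,0,0]]]' 0.4
python3 -m crank '[[[0,0,0,0,0,0],[0,0,0,0,0,0],[0,0,0,0,0,0],[0,0,0,0,0,0],[0,0,0,0,0,0],[0,0,0,0,0,0],[0,0,0,0,0,0],[0,0,0,0,0,0]]]' 0 60
```

```text
time: 5.13
ee_pos: [0.5203, 0.0492, 0.0551]
tcp_rot: [-179.9, 0.0, 90.0]
wrist_force: [0.1, 0.5, 0.0]
opening: 0.0343
grasp_force: 0.0
time: 5.8
ee_pos: [0.5215, 0.0502, 0.0569]
tcp_rot: [179.9, 0.0, 90.1]
wrist_force: [-0.3, -2.7, 6.6]
opening: 0.0115
grasp_force: 59.5
```

```bash
python3 -m crank '[[[0,0,0.5,0,0,0],[0,0,1,0,0,0],[0,0,1,0,0,0],[0,0,1,0,0,0],[0,0,1,0,0,0],[0,0,0.5,0,0,0],[0.5,-0.9,0,0,0,0],[1,-0.9,0,0,0,0],[1,-0.9,0,0,0,0],[1,-0.9,0,0,0,0],[1,-0.9,0,0,0,0],[1,-0.9,0,0,0,0],[0.5,0,0,0,0,0],[0,0,0,0,0,0],[0,0,0,0,0,0]]]'
python3 -m crank '[[[0,0,-0.6,0,0,0],[0,0,-0.8,0,0,0],[0,0,-0.8,0,0,0],[0,0,-0.8,0,0,0],[0,0,-0.8,0,0,0],[0,0,-0.6,0,0,0],[0,0,-0.4,0,0,0],[0,0,-0.2,0,0,0],[0,0,0,0,0,0],[0,0,0,0,0,0]]]'
```

```text
time: 7.05
ee_pos: [0.6405, -0.0576, 0.1546]
tcp_rot: [-179.9, -0.0, 90.1]
wrist_force: [0.5, 0.1, -1.5]
opening: 0.0111
grasp_force: 40.6
time: 7.88
ee_pos: [0.6397, -0.0571, 0.0568]
tcp_rot: [-180.0, -0.0, 90.1]
wrist_force: [-8.2, 1.4, 8.0]
opening: 0.0111
grasp_force: 64.5
```

```bash
python3 -m crank '[[[0,0,0,0,0,0],[0,0,0,0,0,0],[0,0,0,0,0,0],[0,0,0,0,0,0],[0,0,0.5,0,0,0],[0,0,1,0,0,0],[0,0,1,0,0,0],[0,0,1,0,0,0],[0,0,1,0,0,0],[0,0,1,0,0,0],[0,0,1,0,0,0],[0,0,1,0,0,0],[0,0,0.5,0,0,0]]]' 0.4
python3 -m crank '[[[-0.6,0.99,0,0,0,0],[-0.6,0.99,0,0,0,0],[-0.6,0.99,0,0,0,0],[-0.6,0.99,0,0,0,0],[-0.6,0.99,0,0,0,0],[-0.6,0.99,0,0,0,0],[-0.6,0.99,0,0,0,0],[-0.6,0.99,0,0,0,0],[-0.6,0.99,0,0,0,0],[-0.54,0.94,0,0,0,0],[0,0,0,0,0,0],[0,0,0,0,0,0]]]'
python3 - <<'E'
from h import *
im,m=shot('wrist','w4')
im2,_=shot('scene','s4')
a=cv2.resize(im[...,::-1],(480,360));b=cv2.resize(im2[80:272,120:376,::-1],(320,240))
o=np.zeros((360,800,3),np.uint8);o[:,:480]=a;o[:240,480:]=cv2.convertScaleAbs(b,alpha=1.4);cv2.imwrite('pics/w4.png',o)
E
```

```text
time: 8.97
ee_pos: [0.6411, -0.0576, 0.2188]
tcp_rot: [179.8, 0.0, 90.1]
wrist_force: [0.8, -0.5, 0.2]
opening: 0.0345
grasp_force: 0.0
time: 9.97
ee_pos: [0.5215, 0.1401, 0.2155]
tcp_rot: [180.0, 0.0, 90.2]
wrist_force: [-0.3, -0.6, 0.1]
opening: 0.034
grasp_force: 0.0
```

View pics/w4.png

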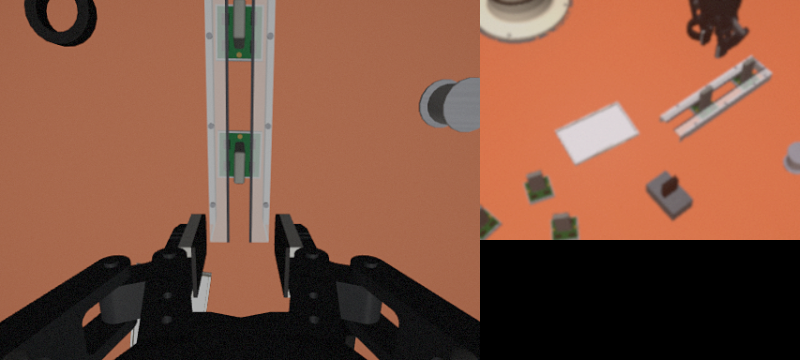

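The cover stands upright on the bench in the scene view, and the tunnel mouth shows at row 241 of the wrist panel. Measuring the mouth and the fins.

Run:
```python
from h import *
m=load('w4');f=512/480
q=lambda x,y,z:np.round(ray(m,(x*f,y*f),z)*1000,1)[:2]
print('mouth',q(220,242,.024),q(260,242,.024)); print('near fin',q(235,152,.07),q(244,183,.07)); print('near plate',q(218,131,.008),q(260,182,.012)); print('far fin bottom',q(239,48,.07),'far plate near edge',q(239,61,.008))
```

```text
mouth [499.5  44.1] [544.7  44.2]
near fin [517.3 155.7] [525.4 127. ]
near plate [498.1 167. ] [544.1 111.3]
far fin bottom [520.7 242. ] far plate near edge [520.5 238. ]
```

```bash
python3 -m crank '[[[0,0,-1,0,0,0],[0,0,-1,0,0,0],[0,0,-1,0,0,0],[0,0,-1,0,0,0],[0,0,-1,0,0,0],[0,0,-1,0,0,0],[0,0,-1,0,0,0],[0,0,-0.8,0,0,0],[0,0,-0.4,0,0,0],[0,0,0,0,0,0]]]' 0.4
python3 -m crank '[[[0,0,0,0,0,0],[0,0,0,0,0,0],[0,0,0,0,0,0],[0,0,0,0,0,0],[0,0,0,0,0,0],[0,0,0,0,0,0],[0,0,0,0,0,0],[0,0,0.1,0,0,0]]]' 0 60
```

```text
time: 10.9
ee_pos: [0.5211, 0.1384, 0.0493]
tcp_rot: [-179.8, 0.1, 90.0]
wrist_force: [0.2, -0.4, 0.1]
opening: 0.0343
grasp_force: 0.0
time: 11.57
ee_pos: [0.5217, 0.1394, 0.0532]
tcp_rot: [-180.0, 0.0, 90.1]
wrist_force: [-0.5, 0.9, -2.3]
opening: 0.0092
grasp_force: 60.4
```

```bash
python3 -m crank '[[[-0.05,-0.4,0,0,0,0],[0,-0.7,0,0,0,0],[0,-0.8,0,0,0,0],[0,-0.8,0,0,0,0],[0,-0.8,0,0,0,0],[0,-0.8,0,0,0,0],[0,-0.8,0,0,0,0],[0,-0.8,0,0,0,0],[0,-0.8,0,0,0,0],[0,-0.6,0,0,0,0],[0,0,0,0,0,0],[0,0,0.7,0,0,0],[0,0,1,0,0,0],[0,0,1,0,0,0],[0,0,0.5,0,0,0],[0,0,0,0,0,0]]]'
```

```text
time: 12.9
ee_pos: [0.522, -0.0063, 0.1196]
tcp_rot: [179.8, -0.0, 90.1]
wrist_force: [1.5, -0.1, -1.2]
opening: 0.0093
grasp_force: 60.7
```

```bash
python3 -m crank '[[[-0.82,-0.89,0,0,0,-0.2],[-0.82,-0.89,0,0,0,-0.2],[-0.82,-0.89,0,0,0,-0.2],[-0.82,-0.89,0,0,0,-0.2],[-0.82,-0.89,0,0,0,-0.2],[-0.82,-0.89,0,0,0,-0.2],[0,0,0,0,0,0],[0,0,-0.7,0,0,0],[0,0,-0.7,0,0,0],[0,0,-0.7,0,0,0],[0,0,-0.5,0,0,0],[0,0,-0.3,0,0,0],[0,0,-0.2,0,0,0],[0,0,-0.1,0,0,0],[0,0,0,0,0,0],[0,0,0,0,0,0]]]'
```

```text
time: 14.23
ee_pos: [0.4222, -0.113, 0.0548]
tcp_rot: [-180.0, -0.0, 81.9]
wrist_force: [-9.6, 4.4, 15.2]
opening: 0.0094
grasp_force: 62.9
```

```bash
python3 -m crank '[[[0,0,0,0,0,0],[0,0,0,0,0,0],[0,0,0,0,0,0],[0,0,0,0,0,0],[0,0,0.5,0,0,0],[0,0,1,0,0,0],[0,0,1,0,0,0],[0,0,1,0,0,0],[0,0,1,0,0,0],[0,0,1,0,0,0],[0,0,1,0,0,0],[0.3,1,0.8,0,0,0.2],[0.5,1,0,0,0,0.2],[0.5,1,0,0,0,0.2],[0.5,1,0,0,0,0.2],[0.5,1,0,0,0,0.2],[0.5,1,0,0,0,0.2],[0,0.7,0,0,0,0],[0,0,0,0,0,0],[0,0,0,0,0,0]]]' 0.4
python3 - <<'E'
from h import *
im,m=shot('wrist','w5')
cv2.imwrite('pics/w5.png',cv2.resize(im[...,::-1],(640,480)))
E
```

```text
time: 15.9
ee_pos: [0.4785, 0.021, 0.1997]
tcp_rot: [180.0, 0.0, 90.2]
wrist_force: [-0.6, -0.4, -0.5]
opening: 0.0344
grasp_force: 0.0
```

View pics/w5.png

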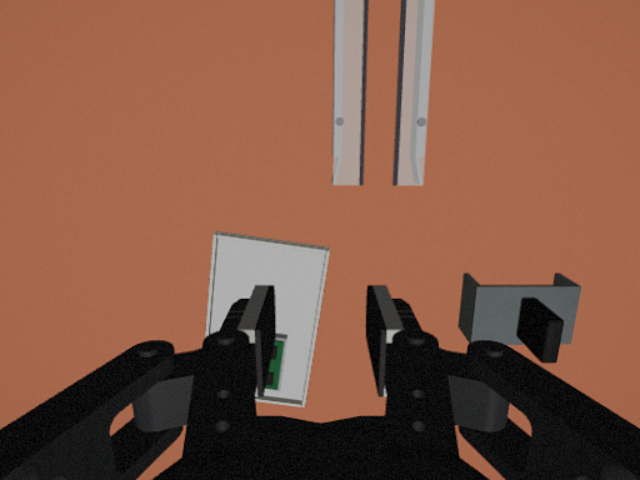

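The carrier sits flat in the tray, with its plate corner at (287,336). The cover is upright at (525,315). On to the far dry carrier.

```bash
python3 - <<'E'
from h import *
m=load('w5');f=.8
q=lambda x,y,z:np.round(ray(m,(x*f,y*f),z)*1000,1)[:2]
print('carrier corner',q(287,336,.011),'tray corners',q(214,233,.01),q(329,248,.01),q(304,406,.01))
c,s=np.cos(np.radians(-8.4)),np.sin(np.radians(-8.4));print('exp',429.2+47*c-75*s*-1*-1,[429.2-47*c-75*s,-77.9-47*s+75*c],[429.2+47*c-75*s,-77.9+47*s+75*c],[429.2+47*c+75*s,-77.9+47*s-75*c])
print('tunnel edges',q(333,185,.024),q(423,185,.024),q(336,2,.024),q(434,2,.024))
im=cv2.imread('pics/w5_raw.png')[...,::-1]
mk=mask(im);mk[300:]=0;mk[:,:350]=0;mk[:210]=0;mk[278:,:400]=0
print(np.round(fit(im,m,COVER,(.64,-.058,np.pi/2),mk=mk),2))
E
python3 -m crank '[[[0.3,1,0,0,0,0],[0.3,1,0,0,0,0],[0.3,1,0,0,0,0],[0.3,1,0,0,0,0],[0.3,1,0,0,0,0],[0.3,1,0,0,0,0],[0.3,1,0,0,0,0],[0,1,0,0,0,0],[0,0,0,0,0,0],[0,0,0,0,0,0]]]'
python3 - <<'E'
from h import *
im,m=shot('wrist','w6')
cv2.imwrite('pics/w6.png',cv2.resize(im[...,::-1],(640,480)))
E
```

```text
carrier corner [450.9 -86.1] tray corners [394.8   3.8] [485.9  -8.4] [ 464.7 -156.8]
exp 486.6520267914413 [np.float64(393.6604274929204), np.float64(3.16132731465747)] [np.float64(486.6520267914413), np.float64(-10.570477370209218)] [np.float64(464.7395725070796), np.float64(-158.96132731465747)]
tunnel edges [488.1  44.1] [554.2  44.3] [488.9 165.5] [553.8 166. ]
[640.22 -58.84  90.32   0.77]
time: 16.78
ee_pos: [0.5205, 0.1802, 0.1993]
tcp_rot: [-180.0, 0.0, 90.1]
wrist_force: [0.0, -0.4, 0.2]
opening: 0.034
grasp_force: 0.0
```

View pics/w6.png

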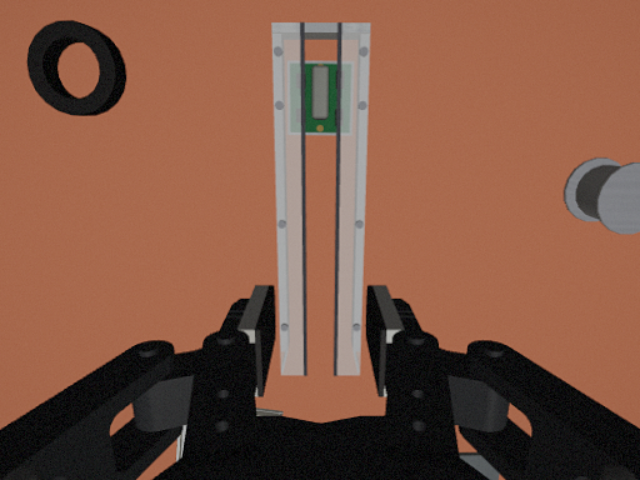

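Run:
```python
from h import *
m=load('w6');f=.8
q=lambda x,y,z:np.round(ray(m,(x*f,y*f),z)*1000,1)[:2]
print('fin',q(313,66,.07),q(327,118,.07),'plate',q(291,63,.008),q(350,134,.008),'end',q(320,23,.024),q(320,38,.024),q(320,38,0))
```

```text
fin [516.5 278.8] [524.7 249.8] plate [499.7 288.9] [543.  239.3] end [520.5 311.8] [520.5 302.5] [520.5 307.1]
```

```bash
python3 -m crank '[[[0,1,0,0,0,0],[0,1,0,0,0,0],[0,1,0,0,0,0],[0,1,0,0,0,0],[0,0.25,0,0,0,0],[0,0,0,0,0,0],[0,0,-1,0,0,0],[0,0,-1,0,0,0],[0,0,-1,0,0,0],[0,0,-1,0,0,0],[0,0,-1,0,0,0],[0,0,-1,0,0,0],[0,0,-1,0,0,0],[0,0,-0.4,0,0,0],[0,0,0,0,0,0]]]'
python3 -m crank '[[[0,0,0,0,0,0],[0,0,0,0,0,0],[0,0,0,0,0,0],[0,0,0,0,0,0],[0,0,0,0,0,0],[0,0,0,0,0,0],[0,0,0,0,0,0],[0,0,0.1,0,0,0],[0,0,0,0,0,0]]]' 0 60
```

```text
time: 18.08
ee_pos: [0.5196, 0.2637, 0.0495]
tcp_rot: [-179.8, 0.1, 90.0]
wrist_force: [-0.5, -0.3, 0.2]
opening: 0.0341
grasp_force: 0.0
time: 18.83
ee_pos: [0.5205, 0.2658, 0.0536]
tcp_rot: [180.0, -0.0, 90.1]
wrist_force: [-0.0, -1.0, -0.8]
opening: 0.0094
grasp_force: 60.3
```

```bash
python3 -m crank '[[[0,-0.5,0,0,0,0],[0,-0.9,0,0,0,0],[0,-1,0,0,0,0],[0,-1,0,0,0,0],[0,-1,0,0,0,0],[0,-1,0,0,0,0],[0,-1,0,0,0,0],[0,-1,0,0,0,0],[0,-1,0,0,0,0],[0,-1,0,0,0,0],[0,-1,0,0,0,0],[0,-1,0,0,0,0],[0,-1,0,0,0,0],[0,-0.7,0,0,0,0],[0,-0.5,0,0,0,0],[0,0,0,0,0,0],[0,0,0.7,0,0,0],[0,0,1,0,0,0],[0,0,1,0,0,0],[0,0,0.5,0,0,0]]]'
```

```text
time: 20.5
ee_pos: [0.521, -0.0059, 0.1194]
tcp_rot: [179.9, -0.0, 90.1]
wrist_force: [0.2, 0.1, -1.7]
opening: 0.0092
grasp_force: 60.4
```

```bash
python3 -m crank '[[[-0.86,-0.34,0,0,0,-0.24],[-0.86,-0.34,0,0,0,-0.24],[-0.86,-0.34,0,0,0,-0.24],[-0.86,-0.34,0,0,0,-0.24],[-0.86,-0.34,0,0,0,-0.24],[0,0,0,0,0,0],[0,0,0,0,0,0],[0,0,-0.7,0,0,0],[0,0,-0.7,0,0,0],[0,0,-0.7,0,0,0],[0,0,-0.5,0,0,0],[0,0,-0.3,0,0,0],[0,0,-0.2,0,0,0],[0,0,0,0,0,0],[0,0,0,0,0,0]]]'
python3 -m crank '[[[0,0,0,0,0,0],[0,0,0,0,0,0],[0,0,0,0,0,0],[0,0,0,0,0,0],[0,0,0.5,0,0,0],[0,0,1,0,0,0],[0,0,1,0,0,0],[0,0,1,0,0,0],[0,0,1,0,0,0],[0,0,1,0,0,0],[0,0,1,0,0,0],[0,0,1,0,0,0],[0.45,-1,0,0,0,0],[0.45,-1,0,0,0,0],[0.45,-1,0,0,0,0],[0.45,-1,0,0,0,0],[0.45,-1,0,0,0,0],[0.45,-1,0,0,0,0],[0,0,0,0,0,0],[0,0,0,0,0,0]]]' 0.4
python3 - <<'E'
from h import *
im,m=shot('wrist','w7')
a=shot('scene','s7')[0][120:312,90:346]
o=np.hstack([cv2.resize(im,(400,300)),cv2.convertScaleAbs(cv2.resize(a,(400,300)),alpha=1.4)])
cv2.imwrite('pics/w7.png',o[...,::-1])
E
```

```text
time: 21.75
ee_pos: [0.435, -0.0402, 0.0557]
tcp_rot: [180.0, -0.0, 81.9]
wrist_force: [-1.0, -0.4, -2.1]
opening: 0.0092
grasp_force: 60.4
time: 23.42
ee_pos: [0.4884, -0.161, 0.2055]
tcp_rot: [-180.0, -0.0, 81.8]
wrist_force: [0.3, -0.1, -0.2]
opening: 0.0343
grasp_force: 0.0
```

View pics/w7.png

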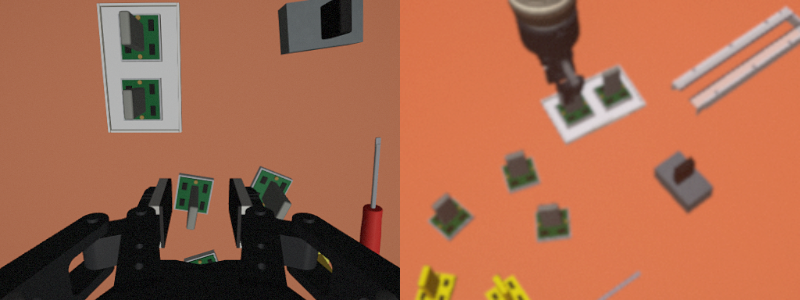

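Both dry carriers stand flat side by side in the tray. Carrier 1 is at (194,195) in the wrist panel, so I'll re-fit it.

Run:
```python
from h import *
m=load('w7');im=cv2.imread('pics/w7_raw.png')[...,::-1]
print(np.round(fit(im,m,CARR,(.4671,-.2483,np.radians(72))),2))
```

```text
[ 466.76 -245.83   73.27    0.93]
```

```bash
python3 -m crank '[[[-0.21,-0.86,0,0,0,-0.26],[-0.21,-0.86,0,0,0,-0.26],[-0.21,-0.86,0,0,0,-0.26],[-0.21,-0.86,0,0,0,-0.26],[-0.21,-0.86,0,0,0,-0.26],[0,0,0,0,0,0],[0,0,-1,0,0,0],[0,0,-1,0,0,0],[0,0,-1,0,0,0],[0,0,-1,0,0,0],[0,0,-1,0,0,0],[0,0,-1,0,0,0],[0,0,-1,0,0,0],[0,0,-0.75,0,0,0],[0,0,0,0,0,0],[0,0,0,0,0,0]]]'
python3 -m crank '[[[0,0,0,0,0,0],[0,0,0,0,0,0],[0,0,0,0,0,0],[0,0,0,0,0,0],[0,0,0,0,0,0],[0,0,0,0,0,0],[0,0,0,0,0,0],[0,0,0.1,0,0,0],[0,0,0,0,0,0]]]' 0 60
```

```text
time: 24.85
ee_pos: [0.4672, -0.2452, 0.0504]
tcp_rot: [-179.9, -0.0, 73.0]
wrist_force: [0.4, 0.1, 0.6]
opening: 0.0342
grasp_force: 0.0
time: 25.6
ee_pos: [0.4675, -0.2465, 0.0526]
tcp_rot: [180.0, 0.0, 72.9]
wrist_force: [0.2, 0.5, -2.1]
opening: 0.0096
grasp_force: 60.3
```

```bash
python3 -m crank '[[[0,0,0.5,0,0,0],[0,0,1,0,0,0],[0,0,1,0,0,0],[0,0,1,0,0,0],[0,0,1,0,0,0],[0,0,0.5,0,0,0],[0.205,0.94,0,0,0,0.19],[0.205,0.94,0,0,0,0.19],[0.205,0.94,0,0,0,0.19],[0.205,0.94,0,0,0,0.19],[0.205,0.94,0,0,0,0.19],[0.205,0.94,0,0,0,0.19],[0.205,0.94,0,0,0,0.19],[0.205,0.94,0,0,0,0.19],[0.205,0.94,0,0,0,0.19],[0.205,0.94,0,0,0,0.19],[0.205,0.94,0,0,0,0.19],[0.205,0.94,0,0,0,0.19],[0.205,0.94,0,0,0,0.19],[0,0,0,0,0,0]]]'
python3 -m crank '[[[0,0,-0.5,0,0,0],[0,0,-1,0,0,0],[0,0,-1,0,0,0],[0,0,-1,0,0,0],[0,0,-0.9,0,0,0],[0,0,-0.4,0,0,0],[0,0,-0.15,0,0,0],[0,0,0,0,0,0],[0,0,0,0,0,0]]]'
```

```text
time: 27.27
ee_pos: [0.521, 0.0005, 0.152]
tcp_rot: [-180.0, -0.0, 90.1]
wrist_force: [0.5, -0.8, -2.4]
opening: 0.0093
grasp_force: 60.3
time: 28.02
ee_pos: [0.5212, -0.0023, 0.0541]
tcp_rot: [179.9, 0.0, 89.9]
wrist_force: [0.2, -0.3, -1.3]
opening: 0.0094
grasp_force: 60.4
```

```bash
python3 -m crank '[[[0,0.5,-0.05,0,0,0],[0,0.5,0,0,0,0],[0,0.5,0,0,0,0],[0,0.5,0,0,0,0],[0,0.5,0,0,0,0],[0,0.5,0,0,0,0],[0,0.5,0,0,0,0]]]'
python3 -m crank '[[[0,0.9,0,0,0,0],[0,0.9,0,0,0,0],[0,0.9,0,0,0,0],[0,0.9,0,0,0,0],[0,0.9,0,0,0,0],[0,0.9,0,0,0,0],[0,0.9,0,0,0,0],[0,0.9,0,0,0,0],[0,0.9,0,0,0,0],[0,0.9,0,0,0,0],[0,0.9,0,0,0,0],[0,0,0,0,0,0],[0,0,-0.1,0,0,0],[0,0,0,0,0,0]]]'
```

```text
time: 28.6
ee_pos: [0.5207, 0.0693, 0.0523]
tcp_rot: [180.0, -0.0, 89.9]
wrist_force: [0.5, 0.4, -1.4]
opening: 0.0093
grasp_force: 60.4
time: 29.77
ee_pos: [0.5207, 0.2673, 0.0514]
tcp_rot: [180.0, -0.1, 90.0]
wrist_force: [-3.8, 6.6, 9.4]
opening: 0.0093
grasp_force: 62.2
```

```bash
python3 -m crank '[[[0,0,0,0,0,0],[0,0,0,0,0,0],[0,0,0,0,0,0],[0,0,0,0,0,0],[0,0,0.5,0,0,0],[0,0,1,0,0,0],[0,0,1,0,0,0],[0,0,1,0,0,0],[0,0,1,0,0,0],[0,0,1,0,0,0],[0,0,1,0,0,0],[0,0,1,0,0,0],[0,-1,0,0,0,0],[0,-1,0,0,0,0],[0,-1,0,0,0,0],[0,-1,0,0,0,0],[0,-1,0,0,0,0],[0,-1,0,0,0,0],[0,-1,0,0,0,0],[0,-1,0,0,0,0]]]' 0.4
python3 -m crank '[[[0.1,-1,0,0,0,0],[0.1,-1,0,0,0,0],[0.1,-1,0,0,0,0],[0.1,-1,0,0,0,0],[0.1,-1,0,0,0,0],[0.1,-1,0,0,0,0],[0.1,-1,0,0,0,0],[0.1,-1,0,0,0,0],[0.1,-1,0,0,0,0],[0.1,-1,0,0,0,0],[0.1,-1,0,0,0,0],[0.1,-1,0,0,0,0],[0.1,-1,0,0,0,0],[0.1,-1,0,0,0,0],[0.1,-1,0,0,0,0],[0,0,0,0,0,0],[0,0,0,0,0,0]]]'
python3 - <<'E'
from h import *
im,m=shot('wrist','w8')
try: print(np.round(fit(im,m,CARR,(.5684,-.2567,np.radians(59))),2))
except Exception as e: print(e)
a,_=shot('scene','s8')
o=np.hstack([cv2.resize(im,(400,300)),cv2.convertScaleAbs(cv2.resize(a[100:292,90:346],(400,300)),alpha=1.4)])
cv2.imwrite('pics/w8.png',o[...,::-1])
E
```

```text
time: 31.43
ee_pos: [0.5206, 0.1049, 0.2011]
tcp_rot: [180.0, -0.0, 89.9]
wrist_force: [0.1, -0.6, -0.1]
opening: 0.0339
grasp_force: 0.0
time: 32.85
ee_pos: [0.5505, -0.1948, 0.2006]
tcp_rot: [-180.0, -0.0, 89.8]
wrist_force: [-0.3, 0.9, -0.0]
opening: 0.0339
grasp_force: 0.0
[ 5.7002e+02 -2.5527e+02  5.9000e+01  6.0000e-02]
```

View pics/w8.png

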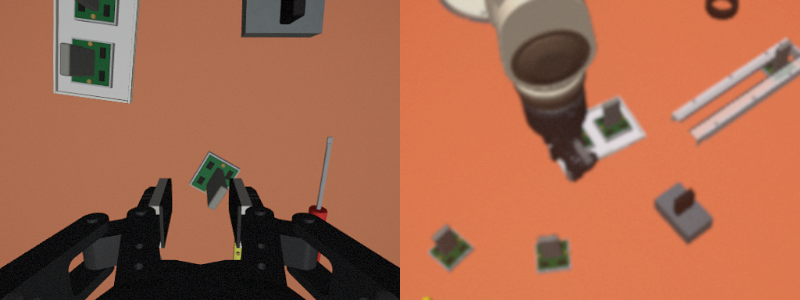

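Carrier 1 stands at the tunnel's far end in the scene view. Carrier 3 at (214,178) is unmoved and merges with the finger in the mask, so I'll cut that out.

Run:
```python
from h import *
m=load('w8');im=cv2.imread('pics/w8_raw.png')[...,::-1]
mk=mask(im); mk[:,292:]=0; mk[:,:225]=0; mk[:180]=0; mk[272:]=0
print(np.round(fit(im,m,CARR,(.5684,-.2567,np.radians(59)),mk=mk),2))
```

```text
[ 569.04 -254.7    60.07    0.82]
```

```bash
python3 -m crank '[[[0.18,-0.61,0,0,0,-0.88],[0.18,-0.61,0,0,0,-0.88],[0.18,-0.61,0,0,0,-0.88],[0.18,-0.61,0,0,0,-0.88],[0.18,-0.61,0,0,0,-0.88],[0,0,0,0,0,0],[0,0,-1,0,0,0],[0,0,-1,0,0,0],[0,0,-1,0,0,0],[0,0,-1,0,0,0],[0,0,-1,0,0,0],[0,0,-1,0,0,0],[0,0,-1,0,0,0],[0,0,-0.5,0,0,0],[0,0,0,0,0,0],[0,0,0,0,0,0]]]'
python3 -m crank '[[[0,0,0,0,0,0],[0,0,0,0,0,0],[0,0,0,0,0,0],[0,0,0,0,0,0],[0,0,0,0,0,0],[0,0,0,0,0,0],[0,0,0,0,0,0],[0,0,0.1,0,0,0],[0,0,0,0,0,0]]]' 0 60
```

```text
time: 34.28
ee_pos: [0.5687, -0.2542, 0.0507]
tcp_rot: [-180.0, -0.0, 59.8]
wrist_force: [0.0, -1.1, 0.9]
opening: 0.034
grasp_force: 0.0
time: 35.03
ee_pos: [0.5689, -0.2551, 0.0529]
tcp_rot: [180.0, 0.0, 59.7]
wrist_force: [0.1, 0.2, -1.6]
opening: 0.009
grasp_force: 59.3
```

```bash
python3 -m crank '[[[0,0,0.5,0,0,0],[0,0,1,0,0,0],[0,0,1,0,0,0],[0,0,1,0,0,0],[0,0,1,0,0,0],[0,0,0.5,0,0,0],[-0.185,0.97,0,0,0,0.34],[-0.185,0.97,0,0,0,0.34],[-0.185,0.97,0,0,0,0.34],[-0.185,0.97,0,0,0,0.34],[-0.185,0.97,0,0,0,0.34],[-0.185,0.97,0,0,0,0.34],[-0.185,0.97,0,0,0,0.34],[-0.185,0.97,0,0,0,0.34],[-0.185,0.97,0,0,0,0.34],[-0.185,0.97,0,0,0,0.34],[-0.185,0.97,0,0,0,0.34],[-0.185,0.97,0,0,0,0.34],[-0.185,0.97,0,0,0,0.34],[0,0,0,0,0,0]]]'
python3 -m crank '[[[0,0,-0.5,0,0,0],[0,0,-1,0,0,0],[0,0,-1,0,0,0],[0,0,-1,0,0,0],[0,0,-0.9,0,0,0],[0,0,-0.4,0,0,0],[0,0,-0.2,0,0,0],[0,0,0,0,0,0],[0,0,0,0,0,0]]]'
```

```text
time: 36.7
ee_pos: [0.52, -0.0003, 0.1524]
tcp_rot: [-180.0, -0.0, 90.3]
wrist_force: [0.4, 0.8, -1.1]
opening: 0.009
grasp_force: 59.3
time: 37.45
ee_pos: [0.5208, -0.0033, 0.0525]
tcp_rot: [180.0, 0.0, 90.0]
wrist_force: [0.2, 0.4, -1.2]
opening: 0.0092
grasp_force: 59.4
```

```bash
python3 -m crank '[[[0,0.5,0,0,0,0],[0,0.5,0,0,0,0],[0,0.5,0,0,0,0],[0,0.5,0,0,0,0],[0,0.5,0,0,0,0],[0,0.5,0,0,0,0],[0,0.5,0,0,0,0]]]'
python3 -m crank '[[[0,0.9,0,0,0,0],[0,0.9,0,0,0,0],[0,0.9,0,0,0,0],[0,0.9,0,0,0,0],[0,0.9,0,0,0,0],[0,0.9,0,0,0,0],[0,0.9,0,0,0,0],[0,0.6,0,0,0,0],[0,0,0,0,0,0],[0,0,-0.1,0,0,0],[0,0,0,0,0,0]]]'
```

```text
time: 38.03
ee_pos: [0.5206, 0.0685, 0.0522]
tcp_rot: [-180.0, 0.0, 90.1]
wrist_force: [-0.5, -0.1, -1.1]
opening: 0.0096
grasp_force: 59.4
time: 38.95
ee_pos: [0.5208, 0.2064, 0.052]
tcp_rot: [179.9, -0.2, 90.1]
wrist_force: [-5.2, 7.0, 13.3]
opening: 0.0094
grasp_force: 61.6
```

```bash
python3 -m crank '[[[0,0,0,0,0,0],[0,0,0,0,0,0],[0,0,0,0,0,0],[0,0,0,0,0,0],[0,0,0.5,0,0,0],[0,0,1,0,0,0],[0,0,1,0,0,0],[0,0,1,0,0,0],[0,0,1,0,0,0],[0,0,1,0,0,0],[0,0,1,0,0,0],[0,0,1,0,0,0],[0,-1,0,0,0,0],[0,-1,0,0,0,0],[0,-1,0,0,0,0],[0,-1,0,0,0,0],[0,-1,0,0,0,0],[0,-1,0,0,0,0],[0,-1,0,0,0,0],[0,-1,0,0,0,0]]]' 0.4
python3 -m crank '[[[-0.16,-1,0,0,0,0],[-0.16,-1,0,0,0,0],[-0.16,-1,0,0,0,0],[-0.16,-1,0,0,0,0],[-0.16,-1,0,0,0,0],[-0.16,-1,0,0,0,0],[-0.16,-1,0,0,0,0],[-0.16,-1,0,0,0,0],[-0.16,-1,0,0,0,0],[-0.16,-1,0,0,0,0],[-0.16,-1,0,0,0,0],[-0.16,-1,0,0,0,0],[-0.16,-1,0,0,0,0],[-0.16,-1,0,0,0,0],[-0.16,-1,0,0,0,0],[-0.16,-1,0,0,0,0],[-0.16,-0.8,0,0,0,0],[0,0,0,0,0,0],[0,0,0,0,0,0]]]'
python3 - <<'E'
from h import *
im,m=shot('wrist','w9')
try: print(np.round(fit(im,m,CARR,(.4645,-.3733,np.radians(102.3))),2))
except Exception as e: print(e)
a,_=shot('side','s9')
o=np.hstack([cv2.resize(im,(400,300)),cv2.convertScaleAbs(cv2.resize(a[100:292,120:376],(400,300)),alpha=1.2)])
cv2.imwrite('pics/w9.png',o[...,::-1])
E
```

```text
time: 40.62
ee_pos: [0.5205, 0.0441, 0.2011]
tcp_rot: [180.0, 0.0, 90.0]
wrist_force: [0.4, -0.2, -0.6]
opening: 0.034
grasp_force: 0.0
time: 42.2
ee_pos: [0.4659, -0.2913, 0.2006]
tcp_rot: [-180.0, -0.0, 89.9]
wrist_force: [0.8, 0.4, 0.9]
opening: 0.034
grasp_force: 0.0
[ 464.58 -373.22  101.13    0.93]
```

View pics/w9.png

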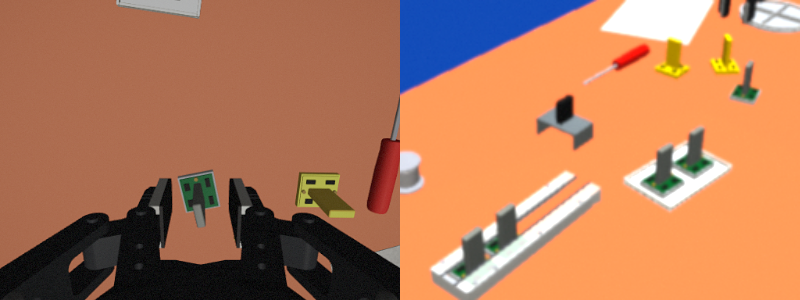

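Everything is in place, and carrier 2 is unmoved at (198,190). Grasping it.

```bash
python3 -m crank '[[[-0.01,-0.82,0,0,0,0.34],[-0.01,-0.82,0,0,0,0.34],[-0.01,-0.82,0,0,0,0.34],[-0.01,-0.82,0,0,0,0.34],[-0.01,-0.82,0,0,0,0.34],[0,0,0,0,0,0],[0,0,-1,0,0,0],[0,0,-1,0,0,0],[0,0,-1,0,0,0],[0,0,-1,0,0,0],[0,0,-1,0,0,0],[0,0,-1,0,0,0],[0,0,-1,0,0,0],[0,0,-0.5,0,0,0],[0,0,0,0,0,0],[0,0,0,0,0,0]]]'
python3 -m crank '[[[0,0,0,0,0,0],[0,0,0,0,0,0],[0,0,0,0,0,0],[0,0,0,0,0,0],[0,0,0,0,0,0],[0,0,0,0,0,0],[0,0,0,0,0,0],[0,0,0.1,0,0,0],[0,0,0,0,0,0]]]' 0 60
```

```text
time: 43.63
ee_pos: [0.4654, -0.3721, 0.0507]
tcp_rot: [-180.0, -0.0, 101.8]
wrist_force: [0.4, 0.6, 1.0]
opening: 0.034
grasp_force: 0.0
time: 44.38
ee_pos: [0.4652, -0.3728, 0.0524]
tcp_rot: [-180.0, 0.0, 101.7]
wrist_force: [0.2, -0.6, -1.9]
opening: 0.0091
grasp_force: 60.2
```

```bash
python3 -m crank '[[[0,0,0.5,0,0,0],[0,0,1,0,0,0],[0,0,1,0,0,0],[0,0,1,0,0,0],[0,0,1,0,0,0],[0,0,0.5,0,0,0]]]'
python3 -m crank '[[[0.146,0.973,0,0,0,-0.09],[0.146,0.973,0,0,0,-0.09],[0.146,0.973,0,0,0,-0.09],[0.146,0.973,0,0,0,-0.09],[0.146,0.973,0,0,0,-0.09],[0.146,0.973,0,0,0,-0.09],[0.146,0.973,0,0,0,-0.09],[0.146,0.973,0,0,0,-0.09],[0.146,0.973,0,0,0,-0.09],[0.146,0.973,0,0,0,-0.09],[0.146,0.973,0,0,0,-0.09],[0.146,0.973,0,0,0,-0.09],[0.146,0.973,0,0,0,-0.09],[0.146,0.973,0,0,0,-0.09],[0.146,0.973,0,0,0,-0.09],[0.146,0.973,0,0,0,-0.09],[0.146,0.973,0,0,0,-0.09],[0.146,0.973,0,0,0,-0.09],[0.146,0.973,0,0,0,-0.09],[0,0,0,0,0,0]]]'
python3 -m crank '[[[0,0,-0.5,0,0,0],[0,0,-1,0,0,0],[0,0,-1,0,0,0],[0,0,-1,0,0,0],[0,0,-0.9,0,0,0],[0,0,-0.4,0,0,0],[0,0,-0.2,0,0,0],[0,0,0,0,0,0],[0,0,0,0,0,0]]]'
```

```text
time: 44.88
ee_pos: [0.4657, -0.3732, 0.1554]
tcp_rot: [179.9, 0.1, 101.7]
wrist_force: [0.1, 0.2, -1.0]
opening: 0.0089
grasp_force: 60.3
time: 46.55
ee_pos: [0.5209, -0.0005, 0.1521]
tcp_rot: [-180.0, -0.0, 90.1]
wrist_force: [0.6, -0.7, -1.5]
opening: 0.0091
grasp_force: 60.2
time: 47.3
ee_pos: [0.5209, -0.0035, 0.0527]
tcp_rot: [180.0, 0.0, 90.0]
wrist_force: [0.5, 1.0, -1.2]
opening: 0.0089
grasp_force: 60.2
```

```bash
python3 -m crank '[[[0,0.5,0,0,0,0],[0,0.5,0,0,0,0],[0,0.5,0,0,0,0],[0,0.5,0,0,0,0],[0,0.5,0,0,0,0],[0,0.5,0,0,0,0],[0,0.5,0,0,0,0]]]'
python3 -m crank '[[[0,0.9,0,0,0,0],[0,0.9,0,0,0,0],[0,0.9,0,0,0,0],[0,0.9,0,0,0,0],[0,0.35,0,0,0,0],[0,0,0,0,0,0],[0,0,-0.1,0,0,0],[0,0,0,0,0,0]]]'
python3 -m crank '[[[0,0,0,0,0,0],[0,0,0,0,0,0],[0,0,0,0,0,0],[0,0,0,0,0,0],[0,0,0.5,0,0,0],[0,0,1,0,0,0],[0,0,1,0,0,0],[0,0,1,0,0,0],[0,0,1,0,0,0],[0,0,1,0,0,0],[0,0,1,0,0,0],[0,0,1,0,0,0],[0.6,-1,0,0,0,0],[0.6,-1,0,0,0,0],[0.6,-1,0,0,0,0],[0.6,-1,0,0,0,0],[0.6,-1,0,0,0,0],[0.6,-0.7,0,0,0,0],[0,0,0,0,0,0],[0,0,0,0,0,0]]]' 0.4
python3 - <<'E'
from h import *
im,m=shot('wrist','w10')
a,_=shot('scene','s10')
o=np.hstack([cv2.resize(im,(400,300)),cv2.convertScaleAbs(cv2.resize(a[100:292,90:346],(400,300)),alpha=1.4)])
cv2.imwrite('pics/w10.png',o[...,::-1])
mk=mask(im);n,l=cv2.connectedComponents(mk)
try: print(np.round(fit(im,m,COVER,(.640,-.0585,np.pi/2)),2))
except Exception as e: print(e)
E
```

```text
time: 47.88
ee_pos: [0.5206, 0.0683, 0.0523]
tcp_rot: [-180.0, 0.0, 90.0]
wrist_force: [-0.7, -0.3, -2.0]
opening: 0.0093
grasp_force: 60.2
time: 48.55
ee_pos: [0.5209, 0.1463, 0.0513]
tcp_rot: [179.9, -0.1, 90.0]
wrist_force: [-3.4, 4.9, 6.4]
opening: 0.0093
grasp_force: 61.4
time: 50.22
ee_pos: [0.5928, 0.0312, 0.2005]
tcp_rot: [-180.0, -0.0, 89.9]
wrist_force: [0.2, -0.9, 0.3]
opening: 0.0342
grasp_force: 0.0
[ 6.4169e+02 -6.9910e+01  8.9800e+01  9.0000e-02]
```

View pics/w10.png

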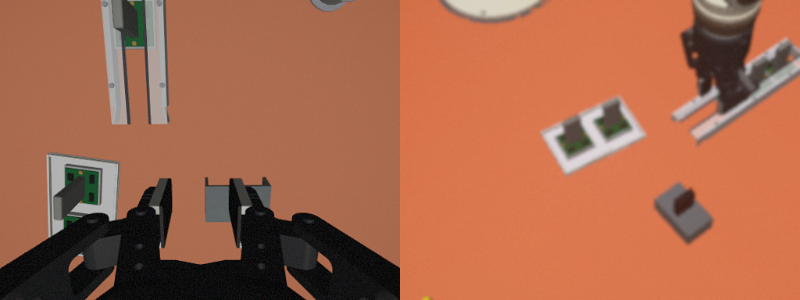

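All waiting carriers are in the tunnel, and the cover is unmoved at (237,200) in the wrist panel. Going to regrasp it.

```bash
python3 -m crank '[[[0.47,-0.88,0,0,0,0],[0.47,-0.88,0,0,0,0],[0.47,-0.88,0,0,0,0],[0.47,-0.88,0,0,0,0],[0.47,-0.88,0,0,0,0],[0,0,0,0,0,0],[0,0,-1,0,0,0],[0,0,-1,0,0,0],[0,0,-1,0,0,0],[0,0,-1,0,0,0],[0,0,-1,0,0,0],[0,0,-1,0,0,0],[0,0,-0.8,0,0,0],[0,0,-0.4,0,0,0],[0,0,0,0,0,0],[0,0,0,0,0,0]]]'
python3 -m crank '[[[0,0,0,0,0,0],[0,0,0,0,0,0],[0,0,0,0,0,0],[0,0,0,0,0,0],[0,0,0,0,0,0],[0,0,0,0,0,0],[0,0,0,0,0,0],[0,0,0,0,0,0]]]' 0 60
```

```text
time: 51.65
ee_pos: [0.6396, -0.0553, 0.0569]
tcp_rot: [180.0, -0.0, 90.0]
wrist_force: [0.9, -1.0, 0.6]
opening: 0.034
grasp_force: 0.0
time: 52.32
ee_pos: [0.6404, -0.0559, 0.058]
tcp_rot: [179.9, -0.0, 90.0]
wrist_force: [-1.8, 0.5, 5.5]
opening: 0.0115
grasp_force: 59.4
```

```bash
python3 -m crank '[[[0,0,0.5,0,0,0],[0,0,1,0,0,0],[0,0,1,0,0,0],[0,0,1,0,0,0],[0,0,1,0,0,0],[0,0,0.5,0,0,0],[-0.5,0.4,0,0,0,0],[-1,0.9,0,0,0,0],[-1,0.9,0,0,0,0],[-1,0.9,0,0,0,0],[-1,0.9,0,0,0,0],[-1,0.9,0,0,0,0],[-0.5,0.4,0,0,0,0],[0,0,0,0,0,0],[0,0,0,0,0,0]]]'
python3 - <<'E'
from h import *
im,m=shot('scene','s11'); b,_=shot('side','d11')
o=np.hstack([cv2.convertScaleAbs(cv2.resize(im[80:272,200:456],(400,300)),alpha=1.4),cv2.resize(b[120:312,100:356],(400,300))])
cv2.imwrite('pics/w11.png',o[...,::-1])
E
```

```text
time: 53.57
ee_pos: [0.5199, 0.05, 0.1566]
tcp_rot: [179.9, 0.0, 90.0]
wrist_force: [0.7, -0.1, -2.0]
opening: 0.011
grasp_force: 59.0
```

View pics/w11.png

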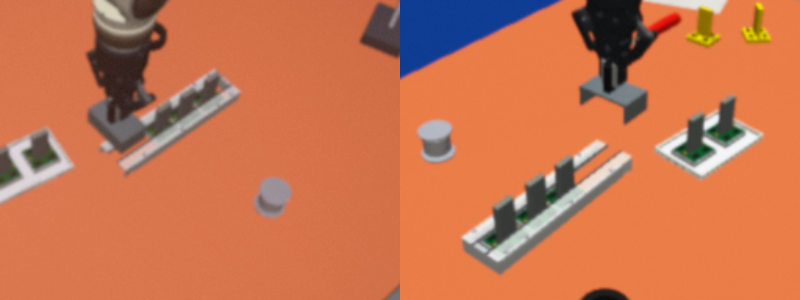

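The three carriers stand in the tunnel and the cover hangs level over the mouth. Lowering it.

```bash
python3 -m crank '[[[0.04,0.04,-0.5,0,0,0],[0,0,-1,0,0,0],[0,0,-1,0,0,0],[0,0,-0.5,0,0,0],[0,0,0,0,0,0],[0,0,0,0,0,0]]]'
python3 -m crank '[[[0,0,-0.4,0,0,0],[0,0,-0.4,0,0,0],[0,0,-0.4,0,0,0],[0,0,-0.3,0,0,0],[0,0,-0.2,0,0,0],[0,0,-0.1,0,0,0],[0,0,0,0,0,0],[0,0,0,0,0,0]]]'
```

```text
time: 54.17
ee_pos: [0.5205, 0.0504, 0.0958]
tcp_rot: [-179.9, 0.0, 89.9]
wrist_force: [0.0, 0.3, -1.2]
opening: 0.0113
grasp_force: 58.9
time: 54.83
ee_pos: [0.5206, 0.0508, 0.0604]
tcp_rot: [180.0, 0.0, 90.0]
wrist_force: [0.4, 0.5, -1.7]
opening: 0.0111
grasp_force: 59.1
```

```bash
python3 -m crank '[[[0,0,-0.08,0,0,0],[0,0,-0.06,0,0,0],[0,0,0,0,0,0],[0,0,0,0,0,0]]]'
```

```text
time: 55.17
ee_pos: [0.5208, 0.0509, 0.0579]
tcp_rot: [180.0, -0.0, 90.0]
wrist_force: [-0.8, 1.4, 1.6]
opening: 0.011
grasp_force: 59.5
```

Contact at the expected height. Release, retreat and verify.

```bash
python3 -m crank '[[[0,0,0,0,0,0],[0,0,0,0,0,0],[0,0,0,0,0,0],[0,0,0,0,0,0],[0,0,0.3,0,0,0],[0,0,0.8,0,0,0],[0,0,1,0,0,0],[0,0,1,0,0,0],[0,0,1,0,0,0],[0,0,1,0,0,0],[0,0,1,0,0,0],[0,0,1,0,0,0],[0,0,1,0,0,0],[0,1,0.5,0,0,0],[0,1,0,0,0,0],[0,0.5,0,0,0,0],[0,0,0,0,0,0],[0,0,0,0,0,0]]]' 0.4
python3 - <<'E'
from h import *
w,m=shot('wrist','w12');b,_=shot('side','d12');s,_=shot('scene','s12')
o=np.hstack([cv2.resize(w,(400,300)),cv2.resize(b[120:312,100:356],(400,300))])
o2=np.hstack([cv2.convertScaleAbs(cv2.resize(s,(400,300)),alpha=1.4),cv2.resize(b,(400,300))])
cv2.imwrite('pics/w12.png',np.vstack([o,o2])[...,::-1])
E
```

```text
time: 56.67
ee_pos: [0.5203, 0.1009, 0.2291]
tcp_rot: [-180.0, 0.0, 90.1]
wrist_force: [-0.7, 0.4, -0.3]
opening: 0.0343
grasp_force: 0.0
```

View pics/w12.png

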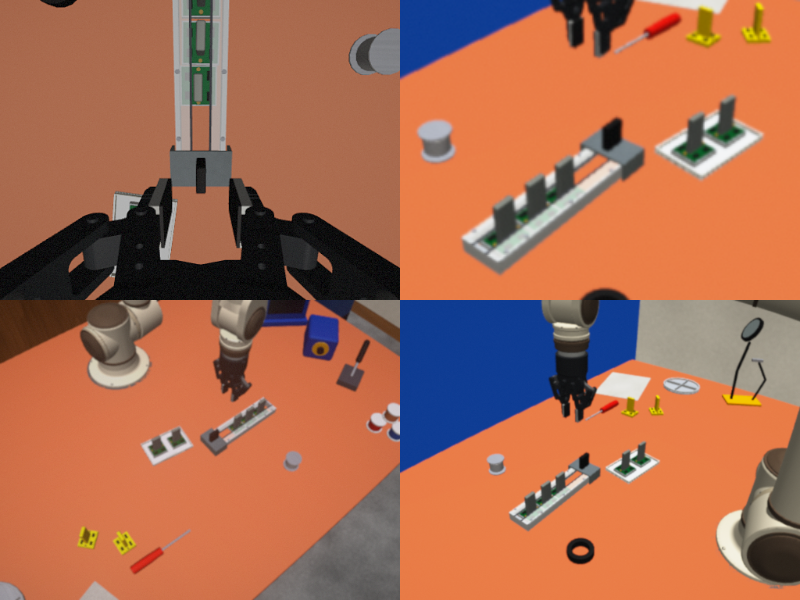

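The pictures show the cover straight over the mouth, three carriers inside, both dry ones flat in the tray, and the bystanders undisturbed.

```bash
python3 -c "
from h import *
m=load('w12');f=1.28
for p in [(171,151),(231,151),(231,186),(172,186)]: print(np.round(ray(m,(p[0]*f,p[1]*f),.031)*1000,1)[:2])
print(bot.job_done())"
```

```text
[482.4  74.4]
[560.9  74.3]
[562.5  24.9]
[482.3  24.9]
the job is handed in; nothing more can be done
None
```

The job is handed in at about 57 s of robot time: both dry carriers are flat in the tray, all three waiting carriers are in the tunnel, and the cover is back straight over its mouth; the reel, tape and screwdriver look undisturbed.

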